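Demagnetise a ground insert

ROBOT

A 7-joint arm with a two-finger parallel gripper is mounted at the origin on the work surface; the furniture and walls round the work are solid. World frame = base frame: x ahead of the robot, y to its left, z up, the work surface at z = 0. Lengths are in m, angles in rad, forces in N, time in s.
With the tool pointing down it reaches from about 0.425 to 0.875 m from the base axis. Payload 8.4 kg.
Tool frame: the origin (TCP) lies on the centre line of the jaws, within the pads' length; the fingertips stand 11 mm ahead of it and the grasp point (between the pads) lies 8 mm behind it; z points along the fingers, y is the direction in which the jaws open and shut (so a half turn about z gives the same grasp; the last joint's range is limited). The gripper opens to 87 mm and grips with 3 to 60 N. Pads are 19 mm wide; open, the fingers measure 117 mm over their backs; the gripper's body (75 mm by 190 mm) begins 51 mm behind the grasp point.
Start: joints at [1.166, 0.333, 0.04, 1.465, -0.013, 1.343, -0.059], TCP at [0.196, -0.62, 0.234] pointing down, gripper open.
Joint ranges: [-2.58, 2.58], [-0.38, 2.09], [-1.3, 1.39], [0.25, 2.4], [-1.5, 4.64], [0.08, 2.09], [-2.65, 2.65]. Speed limits (rad/s): [2.22, 2.22, 2.79, 2.79, 3.14, 3.14, 3.14].

INTERFACE

Orientations are given as [roll, pitch, yaw] about the fixed x, y, z axes, in that order (R = Rz(yaw) Ry(pitch) Rx(roll)).
In Python, from plant import env gives the robot as it stands.
- The arm moves only by the tool apply_moves, never from a script. Its argument "increments" is a list of rows, each a list of 7 numbers: the finger opening in cm, from 0 to 8.7, then the shift along the world's x, y, z in cm, then the turn, a rotation vector about the world's x, y, z in rad. In form: [[grip, tx, ty, tz, wx, wy, wz], ...]. A call has exactly 8 rows; each row is the pose to reach, as a shift and turn from the pose commanded when the call began; what a row does not reach only later rows make up. A row lasts 1/8 s, in which the tool goes at most 62.5 mm and 10.7 degrees, less where a joint would pass 70% of its speed; a pose out of reach is approached as far as the arm can. A call with a gripper value outside its range is refused whole. The fingers move at their own pace and stop on an object; "grip_force" is the grip in N (left out, the last holds). Time passes only in rows, so rows that repeat a pose let the fingers close, or fill a call up. It gives the time, the measured TCP pose, the force and the opening at its end, in the units of the state.
- env.get_state(): the state, without advancing time (a new reading comes with each control period).
- env.read_camera(name): name is "scene" or "top" or "wrist"; returns the picture (400x640x3 uint8, red, green, blue); there is no depth.
- env.camera_model(name): a dict with "mtx" (3x3 intrinsics, pixels), "rvec" (rotation vector, rad) and "tvec" (3), from world to camera coordinates, as OpenCV has them; the wrist camera has in their place "T_tool_cam" (4x4, takes a point from camera to tool coordinates, whose origin is the TCP and whose axes are the flange's). Camera axes: x right, y down, z forward; pixel columns grow to the right and rows downward; lengths in m; the calibration is good to about 2 mm. A picture is of the moment at which its call begins: read the wrist's pose just before it. camera_model takes no time and is no camera call.
- env.hand_in(): hands the job in, once; it reports no verdict.
The state is a dict: "t": time; "joint_positions": joint angles; "qd": joint speeds; "effort": joint torques, N m; "position": TCP position; "orientation": TCP orientation; "force": force on the tool from outside, world axes, zero at the start; "ft_torque": the same for the moment, N m; "grip_width": opening from 0.0 (shut) to 1.0 (fully open).
Only numpy, scipy, OpenCV 4.12 (cv2) and the standard library are available. Lean on these libraries where they do the work, as an engineer would, in place of code of your own. Each camera call takes 0.05 s, during which the arm holds its last target.

TASK

The ground steel insert that stands on end has come off the magnetic chuck and must be demagnetised. Plug the loose timer relay fully into its socket on the demagnetiser and let go of it; then grip the insert, lower it on end into the slot beside the timer and press it down on the spring pad inside until the pad is at least two thirds down. Finish like that, still gripping the insert and keeping the pad pressed (the coil runs only while it is), with the timer still home and the other parts on the bench left where they are.

Things in the scene. Friction and masses are not known exactly. Their poses are not given: they have to be found in the camera images.
- demagnetiser: Slot demagnetiser, a fixed grey and aluminium box 124 (x) x 194 (y) x 93 mm tall. Origin: centre of its underside on the bench; z up, front panel on -x; its yaw varies. Its top carries two black collars side by side along y: the larger, at y = +45 mm, surrounds the demagnetising slot, the smaller, at y = -45 mm, the timer's socket. The collars are the highest part of it (93 mm).
- slot_mouth (a point): Centre of the slot's mouth, at the top of the larger collar, 93 mm above the bench; axes as the demagnetiser's. The slot (the hole in the collar) is 24 mm (x) by 42 mm (y), vertical, with a 4 mm wide 45 degree lead-in bevel all round its mouth. A spring pad lies 25 mm below the mouth.
- pad (a joint): The spring pad in the slot: 0 at rest (25 mm below the slot's mouth), grows as it is pushed straight down, 0.009 m at its stop (34 mm below the mouth). It takes 4 N to start it, 9 N at 6 mm and 11.6 N at the stop; the insert's own weight does not press it.
- socket_mouth (a point): Centre of the timer socket's mouth, at the flat top of the smaller collar, 93 mm above the bench; axes as the demagnetiser's. The socket is 26 mm (x) by 34 mm (y) and 21 mm deep, with a 3 mm wide 45 degree lead-in bevel round its mouth.
- timer: Plug-in timer relay, loose, standing upright on its plug on the 2 mm thick blue bench mat: a grey and black block 38 (x) x 46 (y) x 45 mm with a dial on top, above a smaller black plug 24 (x) x 32 (y) x 16 mm high; 61 mm tall in all, about 0.11 kg. Origin: centre of the plug's underside; z up. The plug fits the socket with the timer's x along the socket's x, either way round (half a turn makes no difference).
- timer_shoulder (a point): Centre of the flat shoulder under the timer's block, 16 mm above the plug's underside; axes as the timer's. Fully home, the shoulder rests on the collar round the socket's mouth, this point meeting the socket's mouth centre.
- insert: Ground steel mould insert with bores, loose, standing on end on the same mat: 40 mm wide (its own x, level), 22 mm thick (its own z, level) and 62 mm tall (its own y, pointing up), about 0.34 kg. Origin: at mid-height and mid-width on one of its 40 x 62 mm faces (the insert lies on the +z side of it, 0 to 22 mm). It goes into the slot foot first, its 40 mm width along the slot's 42 mm, either way round.
- insert_foot (a point): Centre of the insert's lower end face; axes as the insert's.
- desk_fan: Obstacle: a black desk fan fixed on the bench to the right of the work, about 260 x 260 mm in plan and about 0.4 m tall; origin at the centre of its base. Carry the tool over or round it.
- v_block: Bystander: small steel V-block 48 x 44 x 36 mm on the bench; origin at the centre of its underside.
- slide_bar: Bystander: bronze and steel slide bar 26 x 130 x 35 mm lying on the bench; origin at the centre of its underside.
- guide_bush: Bystander: turned flanged steel guide bush, 40 mm across, 35 mm tall; origin at the centre of its underside.
Not all that is in view belongs to the job. Leave any turquoise or yellow look-alike of the timer alone.

How it is judged:
On the way, in this order (a step that is already met when the one before it is completed fails the run):
1. the timer is plugged fully home in its socket and let go (horizontal distance between timer_shoulder and socket_mouth below 0.003 m and z of timer_shoulder in the frame of socket_mouth below 0.002 m and angle between timer's own z axis and vertical below 0.06 rad and contact force between timer and the fingers below 0.1 N), for 0.2 s.
2. the insert is through the slot's mouth, in the grip (horizontal distance between insert_foot and slot_mouth below 0.004 m and z of insert_foot in the frame of slot_mouth below -0.012 m and contact force between insert and the fingers above 2 N), for 0.1 s.
At the end, for the whole second after the job is handed in: Timer home in its socket: within 3 mm sideways, shoulder within 2 mm of the collar, tilt under 0.06 rad, let go. Insert at rest in the slot, upright within 0.1 rad, foot within 4 mm of its centre line and 28 mm deep, pad pressed 5 mm or more, gripped (over 3 N) at least 7 mm below its top (all of step 1 and value of joint pad above 0.005 m and horizontal distance between insert_foot and slot_mouth below 0.004 m and z of insert_foot in the frame of slot_mouth below -0.028 m and angle between insert's own y axis and vertical below 0.1 rad and linear speed of insert below 0.02 m/s and contact force between insert and the fingers above 3 N and y of the grasp point in the frame of insert below 0.043 m); the arm keeps its last pose, push and grip.
It fails at once if a bystander (V-block, slide bar, guide bush) is pushed more than 30 mm (distance of any of v_block, slide_bar, guide_bush from where it was at the start of the episode above 0.03 m).
It also fails if it takes over 59 s, if anything falls off the work surface, if the arm or the gripper's body presses on something with over 40 N, if the wrist force passes 120 N, or if a joint passes its speed limit or range.

## Working session

There is one attempt and no reset: what is moved stays moved. The work goes in short steps, Python scripts to look and compute and a tool call to move; the robot and the scene stay as the last step left them, time stands still between calls to the robot, and variables do not carry over. Pictures are saved under pics/ and viewed, and the job is handed in when it is done.

Besides the shell and the picture viewer there is one more tool, called after ">>>" by a JSON object that holds its "api" and its "payload", one argument or row to a line. apply_moves: Moves the arm, as the interface text tells. Its arguments: {"type":"object","properties":{"increments":{"type":"array","items":{"type":"array","items":{"type":"number"}}},"grip_force":{"type":"number"}},"required":["increments"]}

```bash
ls; mkdir -p pics; python3 - <<'E'
from plant import env
import cv2
s=env.get_state();print(s)
for n in("scene","top","wrist"):
    cv2.imwrite(f"pics/{n}0.png",cv2.cvtColor(env.read_camera(n),cv2.COLOR_RGB2BGR));print(n,env.camera_model(n))
E
```

```text
pics
{'t': 0.0, 'joint_positions': array([ 1.16580082,  0.33390665,  0.03989031,  1.46626378, -0.01340769,
        1.34328515, -0.05851833]), 'qd': array([-0.00027024, -0.00058306,  0.00066888,  0.00119949, -0.00061416,
        0.00085478,  0.00094771]), 'effort': array([ 1.15692419e-03, -6.56360865e+01,  1.33594058e+00, -4.03792548e+01,
       -5.98125835e-02,  4.51082457e-02,  1.25459233e-04]), 'position': array([ 0.19551637, -0.61943262,  0.2326659 ]), 'orientation': array([-3.13999949e+00,  1.06449662e-04,  3.05742786e-01]), 'force': array([0.50030248, 0.50688215, 0.07555433]), 'ft_torque': array([ 0.00754029, -0.01169525,  0.01726718]), 'grip_width': 1.0019525912817127}
scene {'mtx': array([[422.32040771,   0.        , 318.48615228],
       [  0.        , 422.32040771, 197.45131415],
       [  0.        ,   0.        ,   1.        ]]), 'rvec': array([ 0.98610131, -2.25501192,  1.27562629]), 'tvec': array([0.25601998, 0.26593495, 0.8347663 ])}
top {'mtx': array([[395.88382258,   0.        , 317.45314859],
       [  0.        , 395.88382258, 199.58386122],
       [  0.        ,   0.        ,   1.        ]]), 'rvec': array([ 2.16501407, -2.18880922,  0.09757769]), 'tvec': array([-0.059139  ,  0.45097301,  1.15915449])}
wrist {'mtx': array([[330.21810498,   0.        , 316.96631357],
       [  0.        , 330.21810498, 200.05476487],
       [  0.        ,   0.        ,   1.        ]]), 'T_tool_cam': array([[ 7.88759060e-04, -9.59353164e-01, -2.82207165e-01,
         7.71116779e-02],
       [ 9.99999665e-01,  6.95565207e-04,  4.30414706e-04,
        -1.50277520e-03],
       [-2.16626225e-04, -2.82207410e-01,  9.59353392e-01,
        -1.51534270e-01],
       [ 0.00000000e+00,  0.00000000e+00,  0.00000000e+00,
         1.00000000e+00]])}
```

View pics/scene0.png

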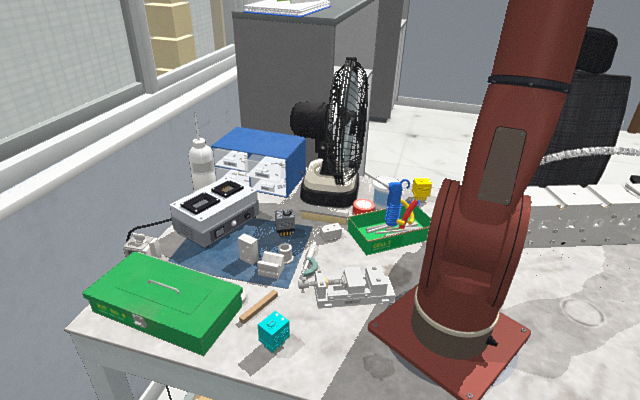

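View pics/top0.png

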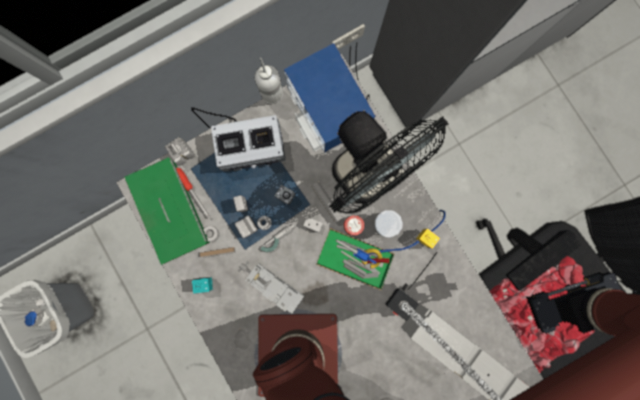

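View pics/wrist0.png

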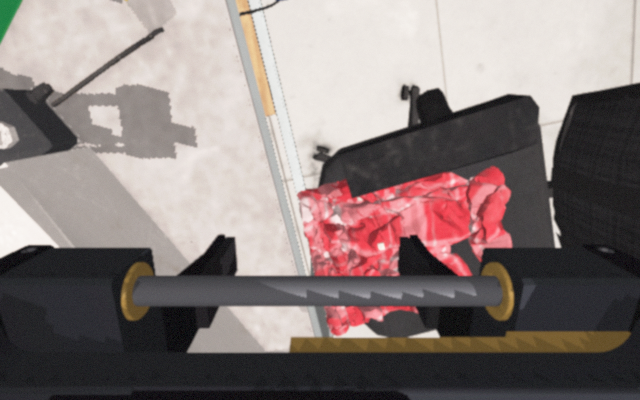

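```bash
cat > h.py <<'E'
import numpy as np, cv2
from plant import env
from scipy.spatial.transform import Rotation as R
def cam(n,s=None):
    m=env.camera_model(n);K=m["mtx"]
    if n!="wrist":
        Rm=cv2.Rodrigues(m["rvec"])[0];return K,Rm,np.array(m["tvec"])
    T=np.eye(4);T[:3,:3]=R.from_euler("xyz",s["orientation"]).as_matrix();T[:3,3]=s["position"]
    W=np.linalg.inv(T@m["T_tool_cam"]);return K,W[:3,:3],W[:3,3]
def ray(c,uv,z):
    K,Rm,t=c;uv=np.atleast_2d(np.array(uv,float))
    d=np.c_[uv,np.ones(len(uv))]@np.linalg.inv(K).T@Rm;o=-Rm.T@t
    return o+d*((z-o[2])/d[:,2])[:,None]
def proj(c,P):
    K,Rm,t=c;p=np.atleast_2d(P)@Rm.T+t;p=p@K.T;return p[:,:2]/p[:,2:]
def grab(n,name,box=None,k=1):
    s=env.get_state();im=cv2.cvtColor(env.read_camera(n),cv2.COLOR_RGB2BGR)
    cv2.imwrite(f"pics/{name}_full.png",im)
    if box:
        x,y,w,h=box;cv2.imwrite(f"pics/{name}.png",cv2.resize(im[y:y+h,x:x+w],None,fx=k,fy=k,interpolation=cv2.INTER_CUBIC))
    return s,im
E
python3 - <<'E'
from h import *
im=cv2.imread("pics/top0.png")
cv2.imwrite("pics/topc.png",cv2.resize(im[110:250,190:335],None,fx=5,fy=4.28*1,interpolation=cv2.INTER_CUBIC)) if 0 else cv2.imwrite("pics/topc.png",cv2.resize(im[110:250,190:340],None,fx=4,fy=4,interpolation=cv2.INTER_CUBIC))
im=cv2.imread("pics/scene0.png")
cv2.imwrite("pics/scenec.png",cv2.resize(im[170:290,165:345],None,fx=4,fy=4,interpolation=cv2.INTER_CUBIC))
c=cam("top")
for n,uv,z in[("timer",(285,194),.05),("ins",(240,203),.06),("demag",(246,139),.09),("slot",(232,142),.09),("sock",(262,136),.09),("bush",(264,222),.03),("x",(246,226),.03),("v",(313,225),.03)]: print(n,ray(c,uv,z)[0].round(3))
print(-c[1].T@c[2])
E
```

```text
timer [0.465 0.03  0.05 ]
ins [0.439 0.159 0.06 ]
demag [0.619 0.137 0.09 ]
slot [0.611 0.177 0.09 ]
sock [0.627 0.092 0.09 ]
bush [0.385 0.094 0.03 ]
x [0.374 0.147 0.03 ]
v [ 0.375 -0.05   0.03 ]
[ 0.34644311 -0.06186885  1.19442984]
```

View pics/topc.png

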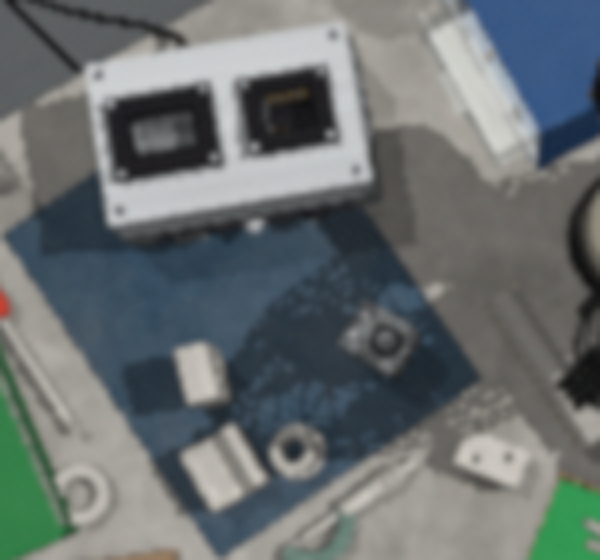

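View pics/scenec.png

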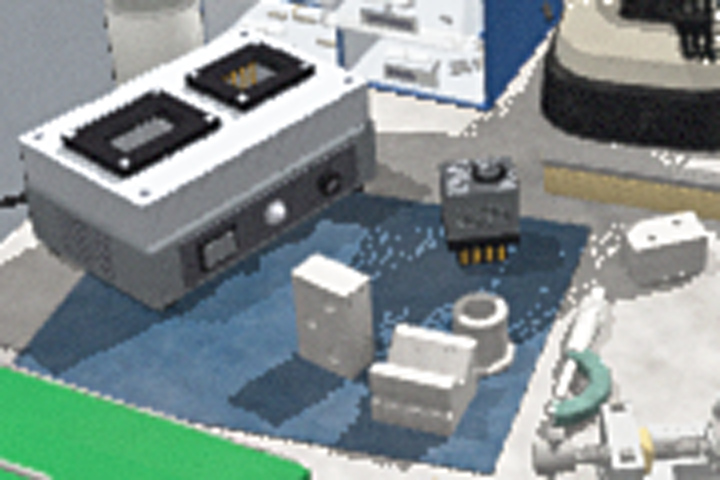

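Candidates (top image): the timer is the grey/black block with dial at (285,194), with a yellow look-alike at (428,238) and a turquoise one at (203,285). The grey/black one on the blue mat fits, and the scene crop confirms it (plug and dial visible). The insert is the tall upright block at (240,203). The others are the V-block at (246,226) and the bush at (264,222).

I'll lift first and go over the fan.

>>> {"api": "apply_moves", "payload": {
  "increments": [
    [8.7, 0, 0, 5.5, 0, 0, 0],
    [8.7, 0, 0, 11, 0, 0, 0],
    [8.7, 0, 0, 16.5, 0, 0, 0],
    [8.7, 0, 0, 22, 0, 0, 0],
    [8.7, 0, 0, 27, 0, 0, 0],
    [8.7, 4.6, 4.8, 28, 0, 0, 0.1],
    [8.7, 10, 7.4, 28, 0, 0, 0.19],
    [8.7, 15, 10.5, 28, 0, 0, 0.29]
  ]
}}

```text
t: 1.15
position: [0.3471, -0.5137, 0.5135]
orientation: [-3.142, -0.0, 0.599]
force: [0.2, -0.8, -0.1]
grip_width: 0.997
```

>>> {"api": "apply_moves", "payload": {
  "increments": [
    [8.7, 4.3, 5.0, 1, 0, 0, 0.1],
    [8.7, 8.3, 9.8, 1, 0, 0, 0.2],
    [8.7, 12.3, 14.4, 1, 0, 0, 0.3],
    [8.7, 16, 19.4, 1, 0, 0, 0.4],
    [8.7, 18, 25, 1, 0, 0, 0.5],
    [8.7, 19, 31, 1, 0, 0, 0.6],
    [8.7, 19, 37, 1, 0, 0, 0.7],
    [8.7, 18, 43, 1, 0, 0, 0.8]
  ]
}}

```text
t: 2.15
position: [0.5257, -0.0827, 0.5228]
orientation: [-3.14, -0.0, 1.4]
force: [1.4, -0.1, 0.2]
grip_width: 0.998
```

>>> {"api": "apply_moves", "payload": {
  "increments": [
    [8.7, -1, 5.5, -1, 0, 0, 0.1],
    [8.7, -2, 8.5, -4, 0, 0, 0.2],
    [8.7, -3, 8.5, -8, 0, 0, 0.2],
    [8.7, -3, 8.5, -12, 0, 0, 0.2],
    [8.7, -3, 8.5, -14, 0, 0, 0.2],
    [8.7, -3, 8.5, -14, 0, 0, 0.2],
    [8.7, -3, 8.5, -14, 0, 0, 0.2],
    [8.7, -3, 8.5, -14, 0, 0, 0.2]
  ]
}}

```text
t: 3.15
position: [0.4961, 0.0003, 0.3847]
orientation: [3.14, 0.0, 1.596]
force: [-0.5, -0.2, 0.0]
grip_width: 0.999
```

```bash
python3 - <<'E'
from h import *
s,im=grab("wrist","w1");print(s["t"],s["position"],s["orientation"],s["joint_positions"].round(2))
E
```

```text
3.15 [4.96136565e-01 2.65215157e-04 3.84658602e-01] [3.13998086e+00 1.22947187e-05 1.59585567e+00] [ 0.39  0.   -0.48  1.55  0.    1.59 -0.06]
```

View pics/w1_full.png

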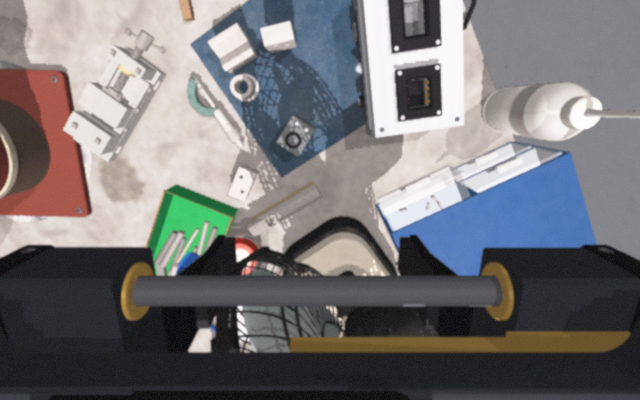

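The picture shows the timer at (296,136), the insert at (279,37), the socket at (418,92) and the slot at (414,20). I'm moving closer to measure them.

>>> {"api": "apply_moves", "payload": {
  "increments": [
    [8.7, 0, 4, -2, 0, 0, 0],
    [8.7, 0, 8, -5, 0, 0, 0],
    [8.7, 0, 8, -9, 0, 0, 0],
    [8.7, 0, 8, -12, 0, 0, 0],
    [8.7, 0, 8, -12, 0, 0, 0],
    [8.7, 0, 8, -12, 0, 0, 0],
    [8.7, 0, 8, -12, 0, 0, 0],
    [8.7, 0, 8, -12, 0, 0, 0]
  ]
}}

```text
t: 4.2
position: [0.4961, 0.0802, 0.2645]
orientation: [3.14, -0.0, 1.596]
force: [0.3, -0.7, -0.2]
grip_width: 1.001
```

```bash
python3 - <<'E'
from h import *
s,im=grab("wrist","w2",(150,0,350,260),2.25);print(s["t"],s["position"],s["orientation"],s["joint_positions"].round(2))
np.save("w2.npy",np.r_[s["position"],s["orientation"]])
E
```

```text
4.2 [0.49614246 0.08023622 0.26453402] [ 3.14010704e+00 -7.28363761e-05  1.59562160e+00] [ 0.31  0.05 -0.57  1.75  0.03  1.35 -0.24]
```

View pics/w2.png

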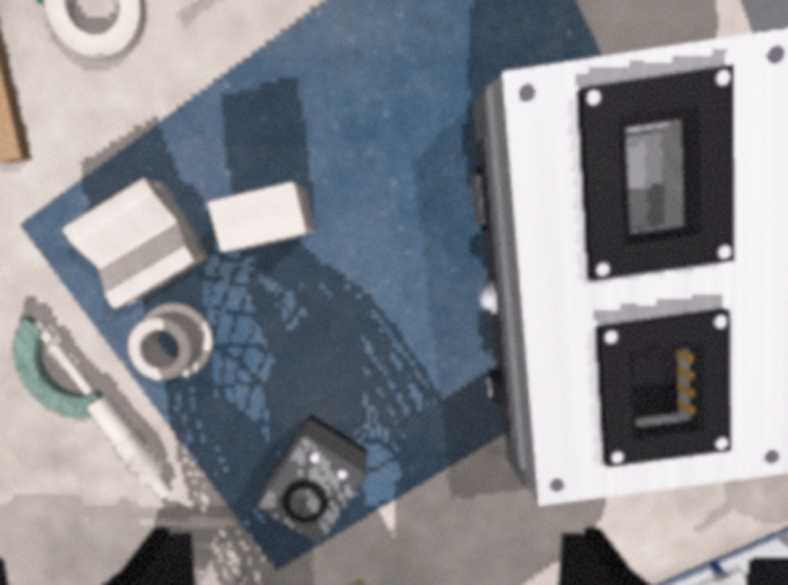

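```bash
python3 - <<'E'
from h import *
v=np.load("w2.npy");s=dict(position=v[:3],orientation=v[3:])
c=cam("wrist",s);im=cv2.imread("pics/w2_full.png");g=cv2.cvtColor(im,cv2.COLOR_BGR2GRAY);hsv=cv2.cvtColor(im,cv2.COLOR_BGR2HSV)
def rects(mask,box,z,amin):
    m=np.zeros_like(mask);x,y,w,h=box;m[y:y+h,x:x+w]=mask[y:y+h,x:x+w]
    cs,_=cv2.findContours(m,cv2.RETR_EXTERNAL,cv2.CHAIN_APPROX_NONE)
    for k in cs:
        if cv2.contourArea(k)<amin: continue
        k=cv2.convexHull(k)[:,0,:]
        P=ray(c,k,z)[:,:2]*1000
        r=cv2.minAreaRect(P.astype(np.float32));print(z,k.mean(0).round(),np.round(r[0],1),np.round(r[1],1),round(r[2],1))
mp=lambda x,y:(150+x/2.25,y/2.25)
dark=((g<75)*255).astype(np.uint8)
rects(dark,(400,20,90,200),.093,300)
br=((g>150)&(hsv[...,1]<60)).astype(np.uint8)*255
rects(br,(235,75,60,45),.064,200)
tg=((hsv[...,1]<45)&(g>60)).astype(np.uint8)*255
# demag screws
P=ray(c,[mp(775,54),mp(527,92),mp(557,485),mp(771,457)],.088);print(P.round(4))
for nm,uv in dict(slotTL=(626,126),slotTR=(684,120),slotBR=(686,228),slotBL=(630,235)).items(): print(nm,ray(c,mp(*uv),.067)[0].round(4))
s_=[(593,97),(723,77),(724,252),(602,269)]
print("collar1 scr",ray(c,[mp(*p) for p in s_],.093).mean(0))
s_=[(611,337),(721,322),(722,443),(617,457)]
print("collar2 scr",ray(c,[mp(*p) for p in s_],.093).mean(0))
cv2.imwrite("pics/tim.png",cv2.resize(im[175:260,255:325],None,fx=8,fy=7,interpolation=cv2.INTER_CUBIC))
cv2.imwrite("pics/col.png",cv2.resize(im[20:220,390:490],None,fx=5,fy=3,interpolation=cv2.INTER_CUBIC))
E
```

```text
0.093 [446. 176.] [622.6  95.8] [55.7 63. ] 9.2
0.093 [437.  77.] [607.8 183.8] [59.4 74. ] 9.4
0.064 [265.  95.] [439.4 164.1] [41.1 23.1] 13.7
[[0.6508 0.2309 0.088 ]
 [0.5533 0.2145 0.088 ]
 [0.5812 0.0477 0.088 ]
 [0.6787 0.0638 0.088 ]]
slotTL [0.6012 0.2057 0.067 ]
slotTR [0.626  0.2088 0.067 ]
slotBR [0.6333 0.1641 0.067 ]
slotBL [0.6085 0.1605 0.067 ]
collar1 scr [0.60952638 0.18359776 0.093     ]
collar2 scr [0.6247029  0.09449111 0.093     ]
```

View pics/tim.png

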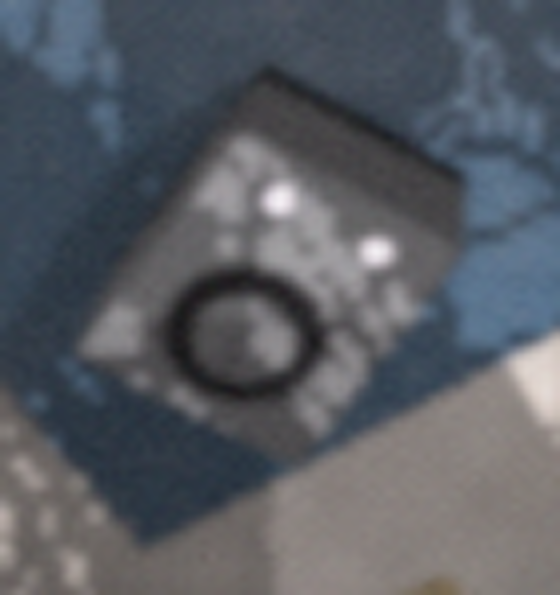

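```bash
python3 - <<'E'
from h import *
v=np.load("w2.npy");s=dict(position=v[:3],orientation=v[3:]);c=cam("wrist",s)
q=np.array([(240,138),(462,240),(310,458),(78,350)])/[8,7]+[255,175]
for z in(.055,.059,.063):
  P=ray(c,q,z)[:,:2]*1000;e=np.roll(P,-1,0)-P
  print(z,P.mean(0).round(1),np.linalg.norm(e,axis=1).round(1),np.degrees(np.arctan2(e[:,1],e[:,0])).round(1))
t=cam("top");sc=cam("scene")
print(proj(t,[[.465,.03,.06],[.439,.164,.06],[.6247,.0945,.093],[.6095,.1836,.093]]).round(1))
E
```

```text
0.055 [464.6  30.8] [35.9 44.8 38.7 44.1] [ -27.5 -118.8  151.3   57.6]
0.059 [464.9  32.3] [35.5 44.3 38.2 43.6] [ -27.5 -118.8  151.3   57.6]
0.063 [465.2  33.7] [35.1 43.8 37.8 43.1] [ -27.5 -118.8  151.3   57.6]
[[284.8 193.6]
 [238.2 203.1]
 [260.8 136.6]
 [229.3 142.2]]
```

View pics/col.png

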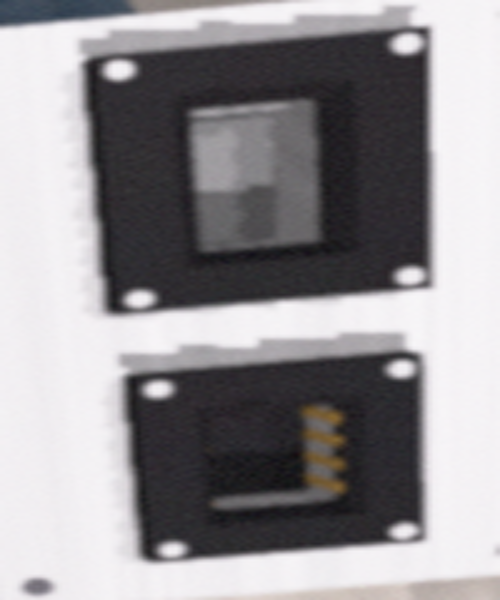

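```bash
python3 - <<'E'
from h import *
s=dict(position=[.4961,.0003,.3847],orientation=[3.14,0,1.5958]);c=cam("wrist",s)
for z in(.0,.05,.1): print(z,ray(c,[(345,219),(290,250),(390,255),(245,250)],z).round(3)[:,:2].tolist())
t=cam("top")
for z in (.1,.2,.3,.4): print(z,ray(t,[(335,205),(333,180),(345,155),(340,125)],z).round(3)[:,:2].tolist())
E
```

```text
0.0 [[0.547, -0.111], [0.453, -0.172], [0.63, -0.177], [0.373, -0.174]]
0.05 [[0.542, -0.094], [0.456, -0.149], [0.618, -0.153], [0.384, -0.15]]
0.1 [[0.537, -0.076], [0.46, -0.125], [0.605, -0.129], [0.395, -0.127]]
0.1 [[0.428, -0.112], [0.498, -0.108], [0.568, -0.143], [0.654, -0.13]]
0.2 [[0.42, -0.108], [0.484, -0.104], [0.548, -0.135], [0.626, -0.124]]
0.3 [[0.413, -0.103], [0.47, -0.099], [0.527, -0.128], [0.598, -0.117]]
0.4 [[0.405, -0.099], [0.456, -0.095], [0.507, -0.12], [0.57, -0.111]]
```

View pics/w2_full.png

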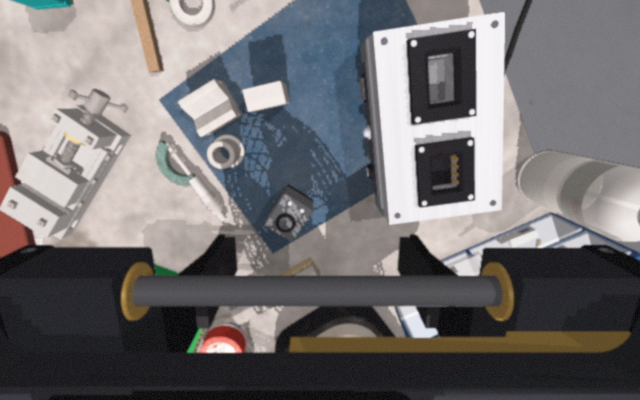

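>>> {"api": "apply_moves", "payload": {
  "increments": [
    [8.7, -1, -1.6, 0, 0, 0, -0.18],
    [8.7, -2, -3.2, -2, 0, 0, -0.36],
    [8.7, -3.1, -4.7, -4, 0, 0, -0.54],
    [8.7, -3.1, -4.7, -6.5, 0, 0, -0.54],
    [8.7, -3.1, -4.7, -9, 0, 0, -0.54],
    [8.7, -3.1, -4.7, -9, 0, 0, -0.54],
    [8.7, -3.1, -4.7, -9, 0, 0, -0.54],
    [8.7, -3.1, -4.7, -9, 0, 0, -0.54]
  ]
}}

```text
t: 5.25
position: [0.4654, 0.0333, 0.1747]
orientation: [3.14, -0.001, 1.056]
force: [0.4, 0.5, 0.9]
grip_width: 1.0
```

```bash
python3 - <<'E'
from h import *
s,im=grab("wrist","w3",(200,150,240,160),3);print(s["t"],s["position"],s["orientation"],s["joint_positions"].round(2))
np.save("w3.npy",np.r_[s["position"],s["orientation"]])
E
```

```text
5.25 [0.46537393 0.03333471 0.17472338] [ 3.14010448e+00 -8.81257726e-04  1.05585661e+00] [ 0.35  0.03 -0.52  1.95  0.02  1.16 -0.69]
```

View pics/w3.png

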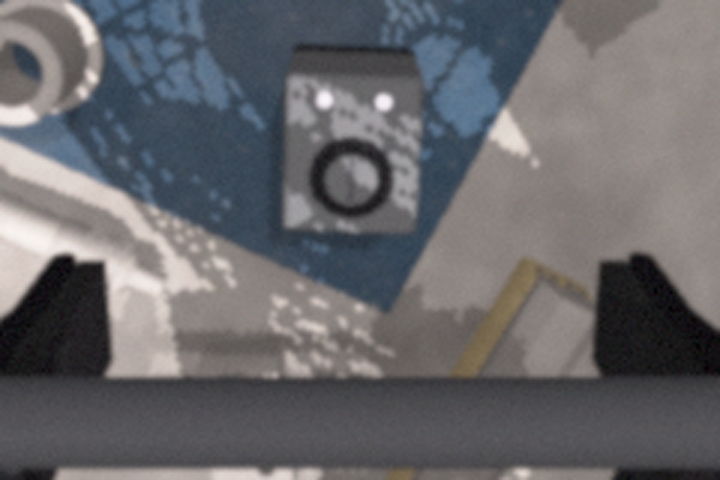

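```bash
python3 - <<'E'
from h import *
v=np.load("w3.npy");s=dict(position=v[:3],orientation=v[3:]);c=cam("wrist",s)
q=np.array([(287,73),(419,75),(416,234),(282,232)])/3+[200,150]-.33
for z in(.059,.063):
  P=ray(c,q,z)[:,:2]*1000;e=np.roll(P,-1,0)-P
  print(z,P.mean(0).round(1),np.linalg.norm(e,axis=1).round(1),np.degrees(np.arctan2(e[:,1],e[:,0])).round(1))
  d=P.mean(0)-v[:2]*1000;a=v[5];print("in tool x,y",d@[np.cos(a),np.sin(a)],d@[np.sin(a),-np.cos(a)])
E
```

```text
0.059 [463.4  32.6] [36.3 46.7 38.6 46.7] [ -30.4 -119.4  149.6   57.7]
in tool x,y -1.5543390878162444 -1.3346830113091508
0.063 [464.   33.7] [35.8 46.  38.  46. ] [ -30.4 -119.4  149.6   57.7]
in tool x,y -0.36308672556167676 -1.336671116324893
```

```bash
python3 - <<'E'
from h import *
v=np.load("w3.npy");s=dict(position=v[:3],orientation=v[3:]);c=cam("wrist",s);a=v[5]
im=cv2.imread("pics/w3_full.png")
ty=np.array([np.sin(a),-np.cos(a)]);tx=np.array([np.cos(a),np.sin(a)])
for sg in(-1,1):
  pts=[]
  for d,w in((31,-10),(46,-10),(46,10),(31,10)):
    p=np.array([.464,.0337])+sg*ty*d/1000+tx*w/1000;pts.append([*p,.024])
  q=proj(c,pts);cv2.polylines(im,[np.int32(q)],True,(0,0,255),1)
cv2.imwrite("pics/w3b.png",cv2.resize(im[100:300,180:460],None,fx=2.5,fy=2.5))
E
```

```text
(no output)
```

View pics/w3b.png

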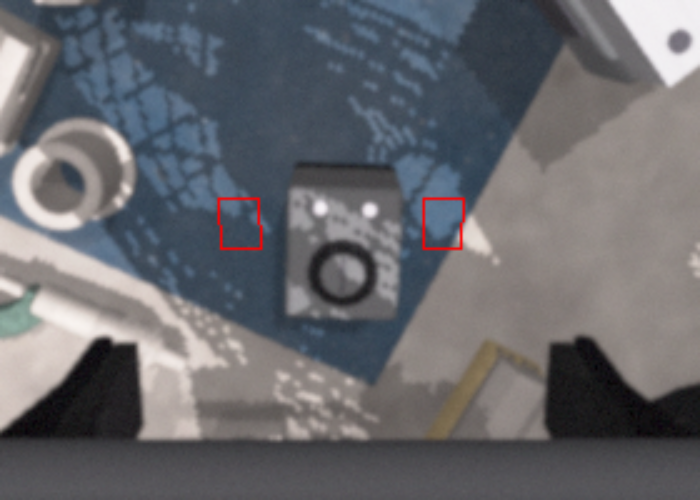

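Finger footprints (red) are clear of everything. I'll descend with the jaws at 6.4 cm, then close.

>>> {"api": "apply_moves", "payload": {
  "increments": [
    [6.4, -0.14, 0, -3, 0, 0, -0.02],
    [6.4, -0.14, 0, -6, 0, 0, -0.02],
    [6.4, -0.14, 0, -9, 0, 0, -0.02],
    [6.4, -0.14, 0, -12, 0, 0, -0.02],
    [6.4, -0.14, 0, -14, 0, 0, -0.02],
    [6.4, -0.14, 0, -14, 0, 0, -0.02],
    [3, -0.14, 0, -14, 0, 0, -0.02],
    [3, -0.14, 0, -14, 0, 0, -0.02]
  ],
  "grip_force": 25
}}

```text
t: 6.3
position: [0.4642, 0.0332, 0.0347]
orientation: [3.14, -0.001, 1.036]
force: [0.0, -0.0, -0.3]
grip_width: 0.587
```

>>> {"api": "apply_moves", "payload": {
  "increments": [
    [3, 0, 0, 0, 0, 0, 0],
    [3, 0, 0, 0, 0, 0, 0],
    [3, 0, 0, 0, 0, 0, 0],
    [3, 0, 0, 0, 0, 0, 0],
    [3, 0, 0, 0.5, 0, 0, 0],
    [3, 0, 0, 1, 0, 0, 0],
    [3, 0, 0, 2, 0, 0, 0],
    [3, 0, 0, 3, 0, 0, 0]
  ]
}}

```text
t: 7.3
position: [0.4633, 0.0332, 0.0643]
orientation: [3.142, -0.0, 1.036]
force: [-0.4, -0.2, -1.2]
grip_width: 0.436
```

>>> {"api": "apply_moves", "payload": {
  "increments": [
    [3, 0, 0, 5, 0, 0, 0],
    [3, 0, 0, 10, 0, 0, 0.1],
    [3, 2, 0.5, 13.5, 0, 0, 0.27],
    [3, 6, 1.5, 13.5, 0, 0, 0.44],
    [3, 11.6, 2.6, 13.5, 0, 0, 0.6],
    [3, 11.6, 2.6, 13.5, 0, 0, 0.7],
    [3, 11.6, 2.6, 13.5, 0, 0, 0.7],
    [3, 11.6, 2.6, 13.5, 0, 0, 0.7]
  ]
}}

```text
t: 8.3
position: [0.5789, 0.059, 0.1991]
orientation: [3.141, 0.0, 1.733]
force: [-0.7, 0.5, -1.2]
grip_width: 0.433
```

```bash
python3 - <<'E'
from h import *
s,im=grab("wrist","w4",(180,0,280,300),2);print(s["t"],s["position"],s["orientation"],s["joint_positions"].round(2))
np.save("w4.npy",np.r_[s["position"],s["orientation"]])
E
```

```text
8.3 [0.57889021 0.05903326 0.19908908] [3.14122742e+00 4.82232456e-04 1.73344039e+00] [ 0.32  0.27 -0.58  1.66  0.16  1.26 -0.14]
```

View pics/w4.png

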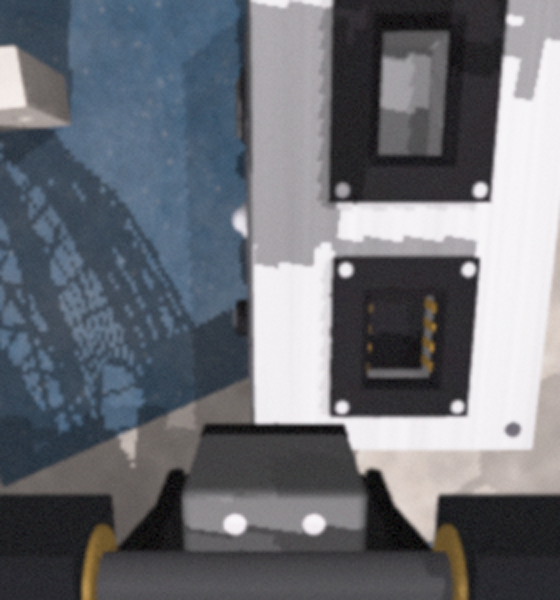

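```bash
python3 - <<'E'
from h import *
v=np.load("w4.npy");s=dict(position=v[:3],orientation=v[3:]);c=cam("wrist",s)
def show(n,q,z):
  q=np.array(q)/2+[180,0]-.25
  P=ray(c,q,z)[:,:2]*1000;e=np.roll(P,-1,0)-P
  print(n,P.mean(0).round(1),np.linalg.norm(e,axis=1).round(1),np.degrees(np.arctan2(e[:,1],e[:,0])).round(1))
show("scr",[(345,270),(469,269),(457,407),(342,407)],.093)
show("col",[(332,258),(479,258),(467,415),(330,415)],.093)
show("slot scr",[(342,190),(480,190)],.093)
E
```

```text
scr [624.2  94.8] [47.6 55.4 46.9 55. ] [   9.8  -80.9 -170.6   99.8]
col [623.6  95.2] [56.2 63.  56.1 63. ] [   9.4  -80.1 -170.6  100. ]
slot scr [614.7 150.7] [51.3 51.3] [   9.4 -170.6]
```

```bash
python3 - <<'E'
from h import *
v=np.load("w4.npy");s=dict(position=v[:3],orientation=v[3:]);c=cam("wrist",s);m=env.camera_model("wrist")
T=np.linalg.inv(m["T_tool_cam"])
P=np.array([[x,y,-.0283] for x in(.023,) for y in(-.019,.019)]+[[.023,y,.0167] for y in(-.019,.019)])
q=proj((m["mtx"],T[:3,:3],T[:3,3]),P);print((q-[180,0])*2)
E
```

```text
[[182.48568387 492.58894833]
 [369.82496122 492.77085363]
 [204.8722018  422.75511799]
 [346.5501142  422.88758929]]
```

>>> {"api": "apply_moves", "payload": {
  "increments": [
    [3, 2.2, 1.8, 0, 0, 0, 0],
    [3, 4.5, 3.6, 0, 0, 0, 0],
    [3, 4.5, 3.6, -3.3, 0, 0, 0],
    [3, 4.5, 3.6, -5, 0, 0, 0],
    [3, 4.5, 3.6, -5, 0, 0, 0],
    [3, 4.5, 3.6, -5, 0, 0, 0],
    [3, 4.5, 3.6, -5, 0, 0, 0],
    [3, 4.5, 3.6, -5, 0, 0, 0]
  ]
}}

```text
t: 9.35
position: [0.6246, 0.0951, 0.1493]
orientation: [3.141, 0.0, 1.735]
force: [-0.7, 0.7, -0.8]
grip_width: 0.435
```

```bash
python3 - <<'E'
from h import *
s,im=grab("scene","s5",(160,150,150,120),5);print(s["t"],s["position"],s["orientation"],s["force"])
s,im=grab("wrist","w5",(180,100,280,200),2.5)
E
```

```text
9.35 [0.62459149 0.0951434  0.14931272] [3.14051733e+00 1.41753276e-04 1.73548506e+00] [-0.74430451  0.65692514 -0.8238529 ]
```

View pics/s5.png

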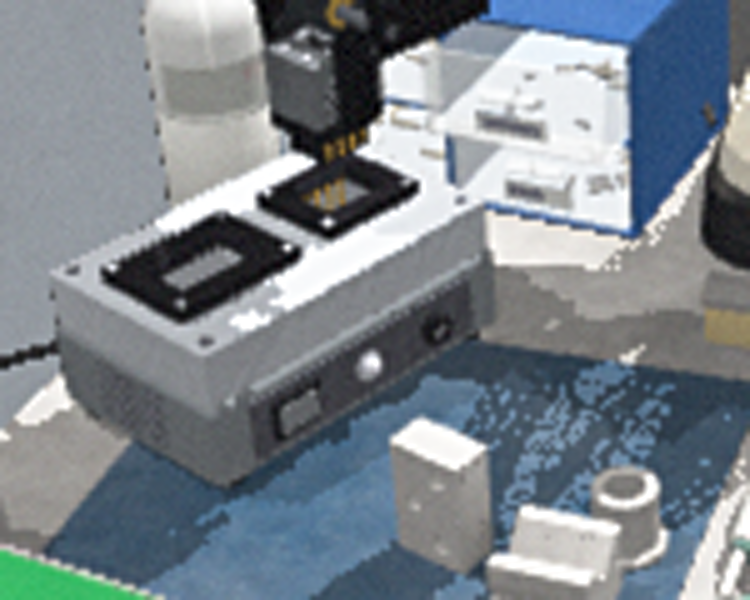

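View pics/w5.png

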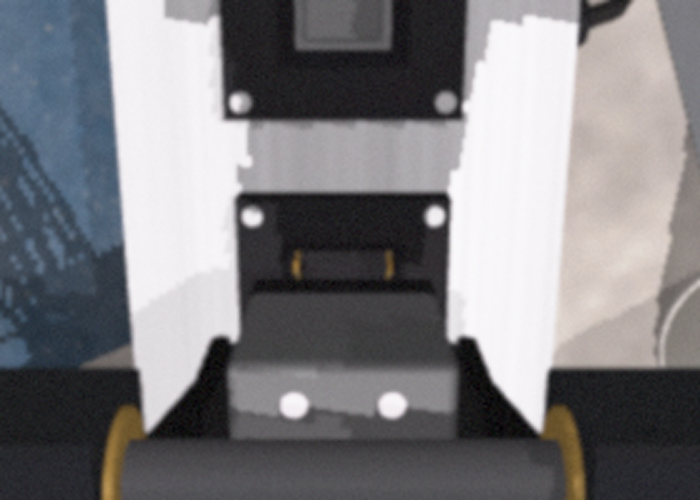

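>>> {"api": "apply_moves", "payload": {
  "increments": [
    [3, 0, 0, -1, 0, 0, 0],
    [3, 0, 0, -2, 0, 0, 0],
    [3, 0, 0, -2.4, 0, 0, 0],
    [3, 0, 0, -2.8, 0, 0, 0],
    [3, 0, 0, -3.1, 0, 0, 0],
    [3, 0, 0, -3.4, 0, 0, 0],
    [3, 0, 0, -3.4, 0, 0, 0],
    [3, 0, 0, -3.4, 0, 0, 0]
  ]
}}

```text
t: 10.45
position: [0.6243, 0.0951, 0.1146]
orientation: [-3.142, 0.0, 1.736]
force: [-0.6, -0.5, -1.8]
grip_width: 0.437
```

Plug is in about 11 mm with no side force. Continuing to home.

>>> {"api": "apply_moves", "payload": {
  "increments": [
    [3, 0, 0, -0.2, 0, 0, 0],
    [3, 0, 0, -0.4, 0, 0, 0],
    [3, 0, 0, -0.5, 0, 0, 0],
    [3, 0, 0, -0.6, 0, 0, 0],
    [3, 0, 0, -0.7, 0, 0, 0],
    [3, 0, 0, -0.7, 0, 0, 0],
    [3, 0, 0, -0.7, 0, 0, 0],
    [3, 0, 0, -0.7, 0, 0, 0]
  ]
}}

```text
t: 11.45
position: [0.6243, 0.0951, 0.1091]
orientation: [3.141, 0.001, 1.736]
force: [-6.1, -3.0, 13.0]
grip_width: 0.436
```

>>> {"api": "apply_moves", "payload": {
  "increments": [
    [3, 0, 0, -0.1, 0, 0, 0],
    [3, 0, 0, -0.1, 0, 0, 0],
    [5, 0, 0, 0, 0, 0, 0],
    [6, 0, 0, 0, 0, 0, 0],
    [6, 0, 0, 0, 0, 0, 0],
    [6, 0, 0, 0, 0, 0, 0],
    [6, 0, 0, 0.5, 0, 0, 0],
    [6, 0, 0, 2, 0, 0, 0]
  ]
}}

```text
t: 12.45
position: [0.6238, 0.0951, 0.1276]
orientation: [-3.14, -0.0, 1.736]
force: [0.2, 0.1, -0.2]
grip_width: 0.69
```

>>> {"api": "apply_moves", "payload": {
  "increments": [
    [6, 0, 0, 4, 0, 0, 0],
    [6, -1.5, 0, 8, 0, 0, 0],
    [6, -4, 0, 11, 0, 0, 0],
    [6, -7, 0, 13, 0, 0, 0],
    [6, -10, 0, 14, 0, 0, 0],
    [6, -10, 0, 14, 0, 0, 0],
    [6, -10, 0, 14, 0, 0, 0],
    [6, -10, 0, 14, 0, 0, 0]
  ]
}}

```text
t: 13.45
position: [0.5247, 0.095, 0.2672]
orientation: [-3.141, -0.0, 1.736]
force: [-0.2, -0.3, -0.1]
grip_width: 0.689
```

```bash
python3 - <<'E'
from h import *
s,im=grab("wrist","w6",(150,0,350,260),2.25);print(s["t"],s["position"],s["orientation"],s["force"],s["grip_width"])
np.save("w6.npy",np.r_[s["position"],s["orientation"]])
s,im=grab("scene","s6",(160,150,150,120),5)
E
```

```text
13.45 [0.5247044  0.09504323 0.2672257 ] [-3.14100933e+00 -4.65246217e-04  1.73552062e+00] [-0.17175605 -0.28469801 -0.07729479] 0.6891549443424523
```

View pics/s6.png

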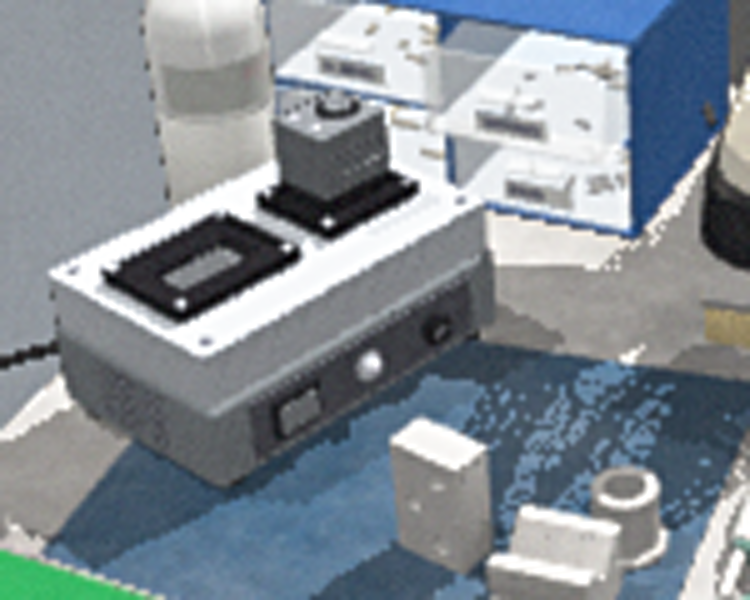

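View pics/w6.png

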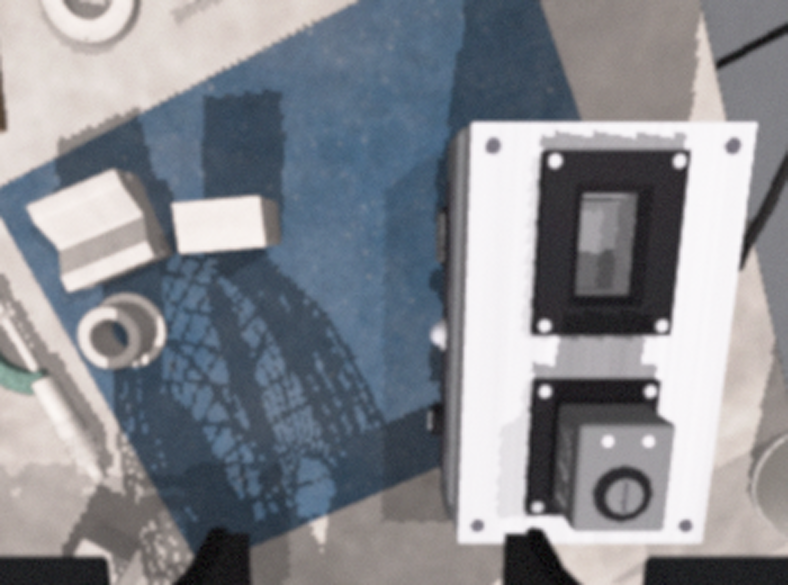

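```bash
python3 - <<'E'
from h import *
v=np.load("w6.npy");s=dict(position=v[:3],orientation=v[3:]);c=cam("wrist",s);im=cv2.imread("pics/w6_full.png")
q=np.array([(577,418),(673,425),(665,531),(574,525)])/2.25+[150,0]-.3
P=ray(c,q,.138)[:,:2]*1000;e=np.roll(P,-1,0)-P
print("timer",P.mean(0).round(1),np.linalg.norm(e,axis=1).round(1),np.degrees(np.arctan2(e[:,1],e[:,0])).round(1))
q=np.array([(172,204),(264,197),(268,247),(178,254)])/2.25+[150,0]-.3
for z in (.064,):
  P=ray(c,q,z)[:,:2]*1000;e=np.roll(P,-1,0)-P
  print("ins",P.mean(0).round(1),np.linalg.norm(e,axis=1).round(1),np.degrees(np.arctan2(e[:,1],e[:,0])).round(1))
q=np.array([(555,161),(680,161),(662,326),(545,326)])/2.25+[150,0]-.3
P=ray(c,q,.093)[:,:2]*1000;e=np.roll(P,-1,0)-P
print("slot",P.mean(0).round(1),np.linalg.norm(e,axis=1).round(1),np.degrees(np.arctan2(e[:,1],e[:,0])).round(1))
cv2.imwrite("pics/tz.png",cv2.resize(im[70:130,215:285],None,fx=9,fy=9,interpolation=cv2.INTER_CUBIC))
E
```

```text
timer [622.9  97.2] [37.7 44.5 37.3 44.7] [   5.2  -78.3 -174.5  102.3]
ins [440.3 163.9] [42.  21.8 41.8 22. ] [  13.6  -78.1 -166.2  102.3]
slot [609.5 183.6] [51.2 67.2 50.9 67.2] [   9.5  -80.6 -170.5   99.6]
```

View pics/tz.png

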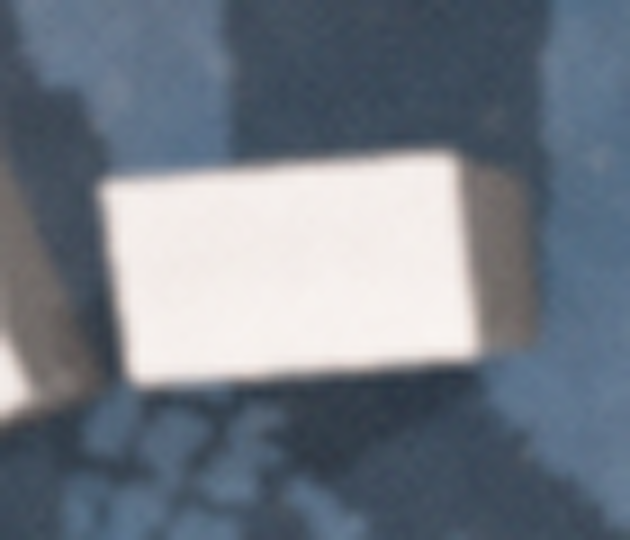

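>>> {"api": "apply_moves", "payload": {
  "increments": [
    [6, -1, 0.8, 0, 0, 0, -0.18],
    [6, -2, 1.6, 0, 0, 0, -0.36],
    [6, -3, 2.4, 0, 0, 0, -0.54],
    [6, -4, 3.2, 0, 0, 0, -0.72],
    [6, -5, 4, 0, 0, 0, -0.9],
    [6, -6, 5, 0, 0, 0, -1.08],
    [6, -7.5, 6, -2, 0, 0, -1.26],
    [6, -8.5, 6.9, -4, 0, 0, -1.44]
  ]
}}

```text
t: 14.55
position: [0.4389, 0.1647, 0.2269]
orientation: [-3.141, 0.0, 0.29]
force: [0.5, 0.5, -0.3]
grip_width: 0.688
```

>>> {"api": "apply_moves", "payload": {
  "increments": [
    [6, 0, 0, -2, 0, 0, -0.06],
    [6, 0, 0, -5.5, 0, 0, -0.06],
    [6, 0, 0, -7.5, 0, 0, -0.06],
    [6, 0, 0, -8, 0, 0, -0.06],
    [6, 0, 0, -8, 0, 0, -0.06],
    [6, 0, 0, -8, 0, 0, -0.06],
    [6, 0, 0, -8, 0, 0, -0.06],
    [6, 0, 0, -8, 0, 0, -0.06]
  ]
}}

```text
t: 15.55
position: [0.4395, 0.1642, 0.1479]
orientation: [3.142, -0.001, 0.236]
force: [-0.4, -0.1, 0.5]
grip_width: 0.685
```

```bash
python3 - <<'E'
from h import *
s,im=grab("wrist","w7",(200,130,240,160),3);print(s["t"],s["position"],s["orientation"],s["joint_positions"].round(2))
np.save("w7.npy",np.r_[s["position"],s["orientation"]])
E
```

```text
15.55 [0.43948353 0.16421537 0.14794574] [ 3.14150300e+00 -7.19402762e-04  2.35718743e-01] [ 0.19  0.08 -0.66  1.97  0.05  1.11 -1.83]
```

View pics/w7.png

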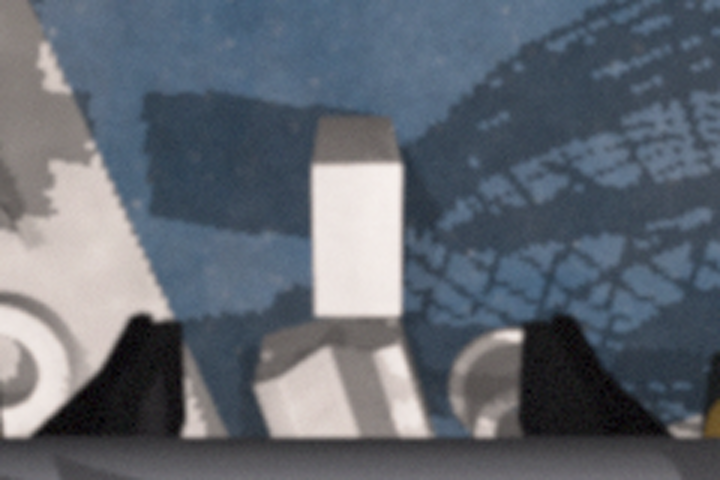

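```bash
python3 - <<'E'
from h import *
v=np.load("w7.npy");s=dict(position=v[:3],orientation=v[3:]);c=cam("wrist",s)
q=np.array([(311,162),(403,163),(402,318),(315,318)])/3+[200,130]-.33
P=ray(c,q,.064)[:,:2]*1000;e=np.roll(P,-1,0)-P
print("ins",P.mean(0).round(1),np.linalg.norm(e,axis=1).round(1),np.degrees(np.arctan2(e[:,1],e[:,0])).round(1))
d=P.mean(0)-v[:2]*1000;a=v[5];print("in tool x,y",d@[np.cos(a),np.sin(a)],d@[np.sin(a),-np.cos(a)])
E
```

```text
ins [439.3 164. ] [22.5 40.8 22.3 41. ] [ -77.1 -166.   103.5   14.3]
in tool x,y -0.2516476777961417 0.11653519343961222
```

>>> {"api": "apply_moves", "payload": {
  "increments": [
    [6, 0, 0, -3, 0, 0, 0],
    [6, 0, 0, -6, 0, 0, 0],
    [6, 0, 0, -8.5, 0, 0, 0],
    [6, 0, 0, -10, 0, 0, 0],
    [6, 0, 0, -10.05, 0, 0, 0],
    [6, 0, 0, -10.05, 0, 0, 0],
    [1.5, 0, 0, -10.05, 0, 0, 0],
    [1.5, 0, 0, -10.05, 0, 0, 0]
  ],
  "grip_force": 45
}}

```text
t: 16.6
position: [0.4397, 0.1643, 0.0476]
orientation: [3.141, -0.001, 0.236]
force: [-0.0, -0.7, 0.2]
grip_width: 0.542
```

>>> {"api": "apply_moves", "payload": {
  "increments": [
    [1.5, 0, 0, 0, 0, 0, 0],
    [1.5, 0, 0, 0, 0, 0, 0],
    [1.5, 0, 0, 0, 0, 0, 0],
    [1.5, 0, 0, 0, 0, 0, 0],
    [1.5, 0, 0, 0, 0, 0, 0],
    [1.5, 0, 0, 0.5, 0, 0, 0],
    [1.5, 0, 0, 1.5, 0, 0, 0],
    [1.5, 0, 0, 3, 0, 0, 0]
  ]
}}

```text
t: 17.6
position: [0.439, 0.1642, 0.0777]
orientation: [-3.141, 0.001, 0.236]
force: [-0.2, -0.3, -2.6]
grip_width: 0.248
```

>>> {"api": "apply_moves", "payload": {
  "increments": [
    [1.5, 0, 0, 5, 0, 0, 0.1],
    [1.5, 0, 0, 10, 0, 0, 0.28],
    [1.5, 2, 0, 14, 0, 0, 0.46],
    [1.5, 4, 0.4, 14, 0, 0, 0.64],
    [1.5, 6.5, 0.8, 14, 0, 0, 0.82],
    [1.5, 9, 1.2, 14, 0, 0, 1.0],
    [1.5, 11, 1.6, 14, 0, 0, 1.18],
    [1.5, 13, 1.95, 14, 0, 0, 1.36]
  ]
}}

```text
t: 18.6
position: [0.5698, 0.1838, 0.2181]
orientation: [3.141, -0.0, 1.602]
force: [0.7, -0.3, -2.7]
grip_width: 0.249
```

>>> {"api": "apply_moves", "payload": {
  "increments": [
    [1.5, 2, 0, 0, 0, 0, 0.14],
    [1.5, 4, 0, 0, 0, 0, 0.14],
    [1.5, 4, 0, -3, 0, 0, 0.14],
    [1.5, 4, 0, -5, 0, 0, 0.14],
    [1.5, 4, 0, -6, 0, 0, 0.14],
    [1.5, 4, 0, -6, 0, 0, 0.14],
    [1.5, 4, 0, -6, 0, 0, 0.14],
    [1.5, 4, 0, -6, 0, 0, 0.14]
  ]
}}

```text
t: 19.6
position: [0.6097, 0.1839, 0.158]
orientation: [3.14, -0.0, 1.736]
force: [0.7, -0.0, -2.3]
grip_width: 0.247
```

```bash
python3 - <<'E'
from h import *
s,im=grab("scene","s8",(160,150,150,120),5);print(s["t"],s["position"],s["orientation"],s["force"])
np.save("w8.npy",np.r_[s["position"],s["orientation"]])
s,im=grab("wrist","w8",(180,100,280,200),2.5)
E
```

```text
19.6 [0.60965304 0.18392575 0.15800645] [ 3.14025580e+00 -9.35754980e-05  1.73579544e+00] [ 0.65118822 -0.00279691 -2.25669416]
```

View pics/s8.png

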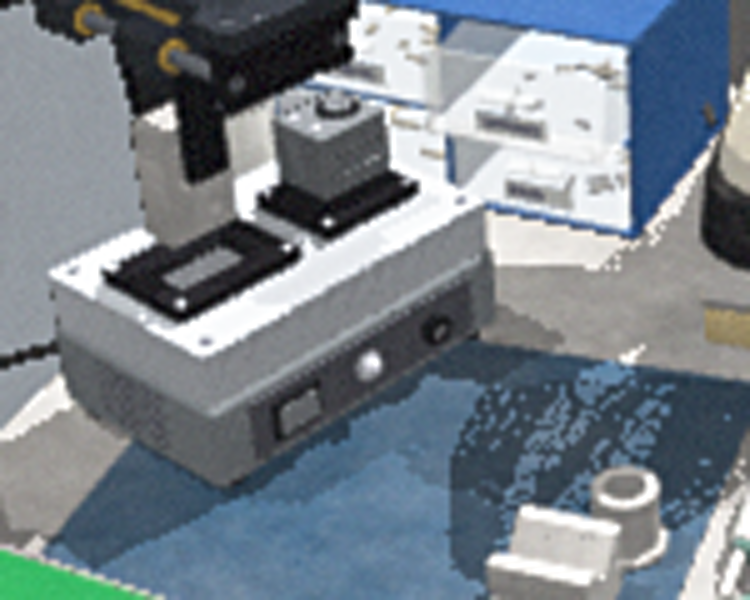

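View pics/w8.png

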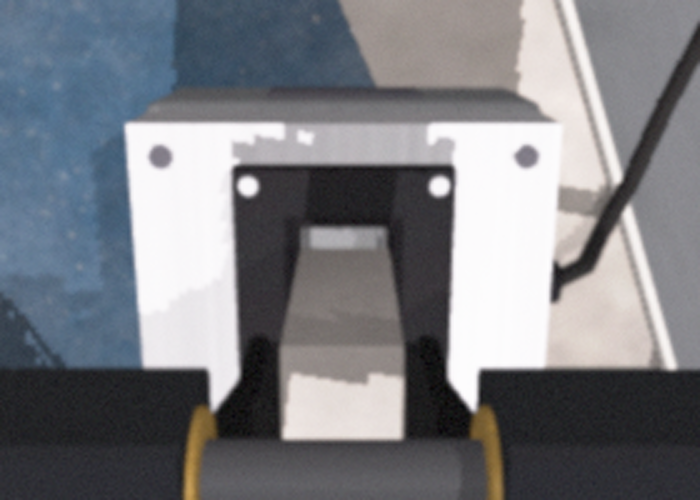

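>>> {"api": "apply_moves", "payload": {
  "increments": [
    [1.5, 0, 0, -1.2, 0, 0, 0],
    [1.5, 0, 0, -1.8, 0, 0, 0],
    [1.5, 0, 0, -2.2, 0, 0, 0],
    [1.5, 0, 0, -2.6, 0, 0, 0],
    [1.5, 0, 0, -3, 0, 0, 0],
    [1.5, 0, 0, -3.4, 0, 0, 0],
    [1.5, 0, 0, -3.7, 0, 0, 0],
    [1.5, 0, 0, -3.7, 0, 0, 0]
  ]
}}

```text
t: 20.7
position: [0.6092, 0.1829, 0.1193]
orientation: [-3.141, 0.001, 1.735]
force: [1.8, -5.1, -4.8]
grip_width: 0.251
```

>>> {"api": "apply_moves", "payload": {
  "increments": [
    [1.5, 0, -0.05, 0, 0, 0, 0],
    [1.5, 0, -0.1, -0.1, 0, 0, 0],
    [1.5, 0, -0.1, -0.3, 0, 0, 0],
    [1.5, 0, -0.1, -0.5, 0, 0, 0],
    [1.5, 0, -0.1, -0.7, 0, 0, 0],
    [1.5, 0, -0.1, -0.7, 0, 0, 0],
    [1.5, 0, -0.1, -0.7, 0, 0, 0],
    [1.5, 0, -0.1, -0.7, 0, 0, 0]
  ]
}}

```text
t: 21.7
position: [0.6093, 0.1827, 0.113]
orientation: [3.142, -0.0, 1.736]
force: [1.4, -3.9, -2.4]
grip_width: 0.249
```

>>> {"api": "apply_moves", "payload": {
  "increments": [
    [1.5, 0, -0.1, -0.1, 0, 0, 0],
    [1.5, 0, -0.1, -0.2, 0, 0, 0],
    [1.5, 0, -0.1, -0.3, 0, 0, 0],
    [1.5, 0, -0.1, -0.4, 0, 0, 0],
    [1.5, 0, -0.1, -0.4, 0, 0, 0],
    [1.5, 0, -0.1, -0.4, 0, 0, 0],
    [1.5, 0, -0.1, -0.4, 0, 0, 0],
    [1.5, 0, -0.1, -0.4, 0, 0, 0]
  ]
}}

```text
t: 22.7
position: [0.6093, 0.1823, 0.1092]
orientation: [3.141, -0.001, 1.736]
force: [1.8, 3.4, 3.8]
grip_width: 0.247
```

>>> {"api": "apply_moves", "payload": {
  "increments": [
    [1.5, 0, 0.05, -0.1, 0, 0, 0],
    [1.5, 0, 0.05, -0.2, 0, 0, 0],
    [1.5, 0, 0.05, -0.3, 0, 0, 0],
    [1.5, 0, 0.05, -0.35, 0, 0, 0],
    [1.5, 0, 0.05, -0.35, 0, 0, 0],
    [1.5, 0, 0.05, -0.35, 0, 0, 0],
    [1.5, 0, 0.05, -0.35, 0, 0, 0],
    [1.5, 0, 0.05, -0.35, 0, 0, 0]
  ]
}}

```text
t: 23.7
position: [0.6094, 0.1824, 0.1059]
orientation: [3.141, -0.0, 1.736]
force: [0.7, 2.4, 6.9]
grip_width: 0.247
```

```bash
python3 - <<'E'
from h import *
s,im=grab("scene","s9",(160,150,150,120),5)
F=[]
for i in range(4):
    s=env.get_state();F.append(s["force"]);env.read_camera("top") if i<3 else 0
print(s["t"],s["position"],s["orientation"],np.array(F).round(1).tolist(),s["grip_width"])
s,im=grab("wrist","w9",(180,100,280,200),2.5)
E
```

```text
23.9 [0.60934571 0.18239456 0.10586969] [ 3.14126583e+00 -1.14189830e-04  1.73588760e+00] [[0.2, 3.2, 7.6], [-0.7, 3.9, 6.5], [0.4, 2.8, 7.4], [0.2, 3.0, 6.1]] 0.2509194373013766
```

View pics/s9.png

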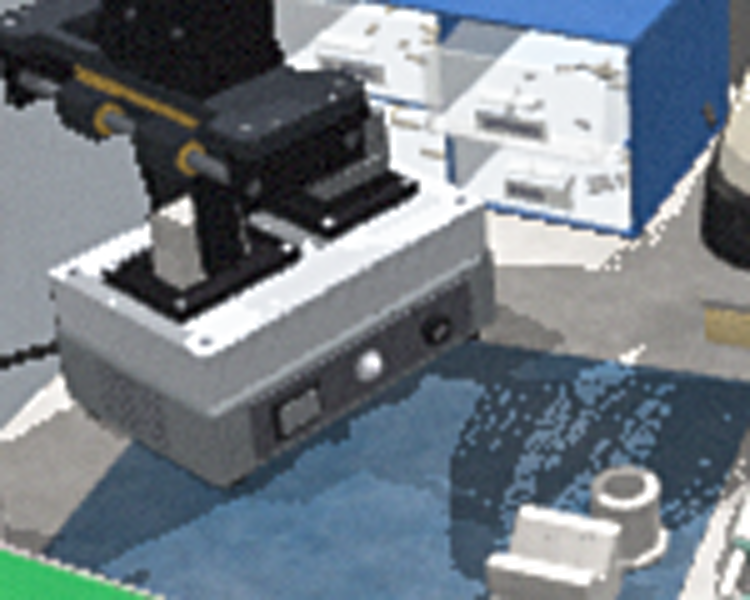

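View pics/w9.png

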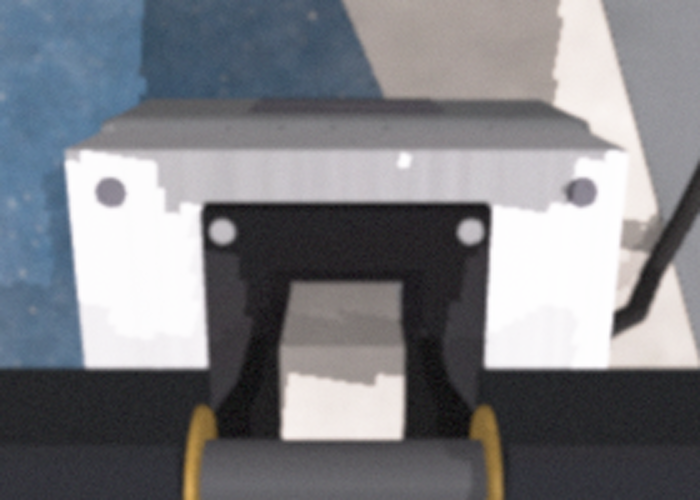

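```bash
python3 - <<'E'
from h import *
a=cv2.imread("pics/s6.png")[60:250,250:440];b=cv2.imread("pics/s9.png")[60:250,250:440]
cv2.imwrite("pics/cmp.png",cv2.resize(np.hstack([a,b]),None,fx=2,fy=2))
E
```

```text
(no output)
```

View pics/cmp.png

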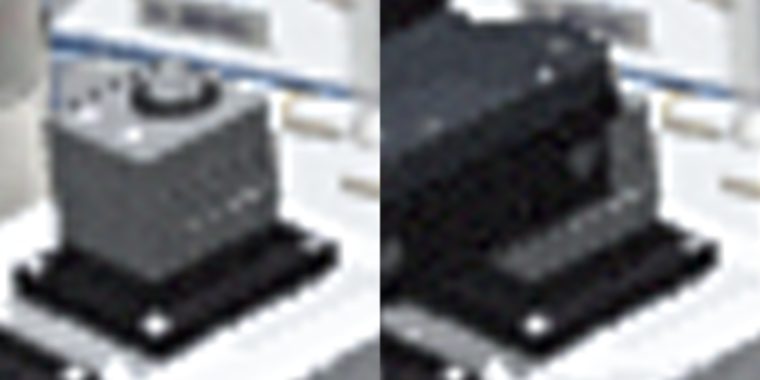

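```bash
python3 - <<'E'
from h import *
c=cam("scene");a=np.radians(9.5);ex=np.array([np.cos(a),np.sin(a)]);ey=np.array([-ex[1],ex[0]]);o=np.array([.6242,.0949])
for z in(.093,.096,.138):
  P=[[*(o+sx*.019*ex+sy*.023*ey),z] for sx,sy in((-1,1),(-1,-1),(1,1))]
  q=proj(c,P);q=(q-[160,150])*5;q=(q-[250,60])*2;print(z,q.round(0).tolist())
E
```

```text
0.093 [[155.0, 315.0], [286.0, 246.0], [55.0, 268.0]]
0.096 [[154.0, 305.0], [285.0, 236.0], [54.0, 258.0]]
0.138 [[139.0, 162.0], [273.0, 95.0], [37.0, 116.0]]
```

```bash
python3 - <<'E'
from h import *
c=cam("scene");a=np.radians(9.5);ex=np.array([np.cos(a),np.sin(a)]);ey=np.array([-ex[1],ex[0]]);o=np.array([.6242,.0949])
P=[[*(o+sx*.0236*ex+sy*.0276*ey),.093] for sx,sy in((-1,1),(-1,-1),(1,1))]
q=proj(c,P);q=(q-[160,150])*5;q=(q-[250,60])*2;print(q.round(0).tolist())
im=cv2.imread("pics/s6_full.png");cv2.imwrite("pics/tt.png",cv2.resize(im[155:210,205:255],None,fx=10,fy=10,interpolation=cv2.INTER_CUBIC))
E
```

```text
[[154.0, 328.0], [311.0, 244.0], [30.0, 269.0]]
```

View pics/tt.png

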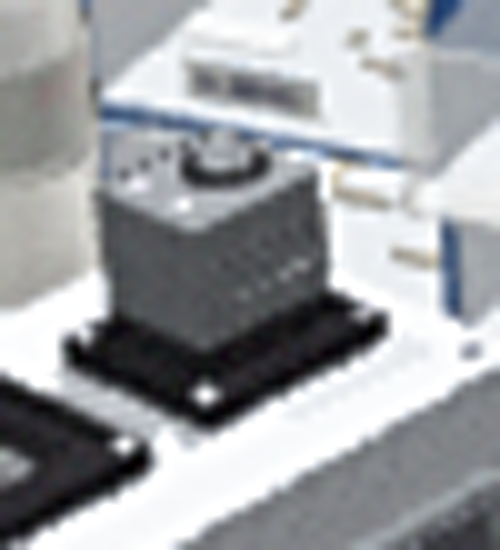

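```bash
python3 - <<'E'
from h import *
s=env.get_state();print(s["t"],s["position"],s["force"]);print(env.hand_in())
s=env.get_state();print(s["t"],s["position"],s["force"],s["grip_width"])
E
```

```text
23.95 [0.60935705 0.18239823 0.10589458] [0.53065389 3.52671801 7.41182994]
the job is handed in; nothing more can be done
None
the job is handed in; nothing more can be done
```

I plugged the timer into its socket and let go of it. I then gripped the insert, lowered it into the slot and handed the job in at about 24 s, still gripping it and pressing the pad. `hand_in` gives no verdict, so what follows is from my own checks.

- **Timer:** It stopped against the collar with 13 N of push. In the scene view its top corner is where it should be when fully home, to within about 1 px, and it did not move while I worked on the insert. A rougher check from the wrist camera, with hand-picked corners, put it about 2.6 mm off centre. I trusted the scene view and the tool position, which agreed to about 1 mm.
- **Insert:** It did not slip in the grip, which was set to 45 N about 8 mm below its top. The foot is about 31–33 mm below the slot's mouth. There was a steady side force of about 3 N, so it is probably touching a slot wall lightly.
- **Pad:** The push of about 9.5 N suggests it is down 6.5 mm, and the tool height suggests 7.7 mm. The two disagree by about 1 mm, but both are past two thirds (6 mm).
- **Other parts:** The V-block and guide bush look unmoved in the last scene view. I did not check the slide bar separately, but no move met unexpected contact.

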